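# Vent the vacuum manifold

## Robot

A 6-joint arm with a two-finger parallel gripper is mounted at the origin on the work surface. World frame = base frame: x ahead of the robot, y to its left, z up, the work surface at z = 0. Lengths are in m, angles in rad, forces in N, time in s.
With the tool pointing down it reaches from about 0.375 to 0.925 m from the base axis. Payload 5.7 kg.
Tool frame: the origin (TCP) lies on the centre line of the jaws, within the pads' length; the fingertips stand 8 mm ahead of it and the grasp point (between the pads) lies 11 mm behind it; y points along the fingers, z is the direction in which the jaws open and shut, and the axes are right-handed (so a half turn about y gives the same grasp; the last joint's range is limited). The gripper opens to 88 mm and grips with 3 to 60 N. Pads are 20 mm wide; open, the fingers measure 115 mm over their backs; the gripper's body (75 mm by 178 mm) begins 61 mm behind the grasp point.
Start: joints at [-1.395, 0.359, 1.51, -0, 1.272, -0.115], TCP at [0.172, -0.575, 0.231] pointing down, gripper open.
Joint ranges: [-2.97, 2.97], [-1.01, 2.36], [0.21, 2.38], [-0.96, 4.11], [0.2, 2.71], [-2.98, 2.98]. Speed limits (rad/s): [2.39, 2.39, 3.14, 3.14, 3.14, 3.14].

## Interface

Orientations are given as a 3x3 rotation matrix whose columns are the frame's x, y, z axes.
In Python, from workcell import ctrl gives the robot as it stands. The module is installed in compiled form; this text tells all that it offers.
- The arm moves only by the tool move_arm, never from a script. Its argument "deltas" is a list of rows, each an object of numbers: "tx", "ty", "tz": the shift along the tool's x, y, z in m; "roll": the turn about the tool's y in degrees. A call has 1 to 10 rows; each row shifts and turns the pose as measured when the row begins, along the tool's axes as they then stand; what a row does not reach is not made up. A row lasts 1/10 s, in which the tool goes at most 50 mm and 8.59 degrees, less where a joint would pass 70% of its speed; a pose out of reach is approached as far as the arm can. A call with a gripper value outside its range is refused whole. "jaw" is the closure, from 0 (fully open) to 1 (shut), set as the call begins (left out, the last holds). The fingers move at their own pace and stop on an object; "force" is the grip in N (left out, the last holds). Time passes only in rows, so rows that do not move let the fingers close. It gives the time, the measured TCP pose, the force and the opening at its end, in the units of the state.
- ctrl.read_state(): the state, without advancing time (a new reading comes with each control period).
- ctrl.snapshot(name): name is "scene" or "top" or "wrist"; returns a dict with "color" (384x512x3 uint8, blue, green, red), "fx", "fy", "cx", "cy" (pixels), "rvec" (rotation vector, rad) and "tvec" (3), from world to camera coordinates, as OpenCV has them. Camera axes: x right, y down, z forward; pixel columns grow to the right and rows downward; lengths in m; the calibration is good to about 2 mm. A picture is of the moment at which its call begins. There is no depth.
- ctrl.hand_in(): hands the job in, once; it reports no verdict.
Trained networks look in the newest picture that a camera, given by its name, has taken for a name from the list of things; names that differ only in an ending like _2 or _b are one class to them, and where a whole thing is asked for, a point or a joint stands for the part that bears it (a point fixed in the world has none). Each returns a list of dicts, best first, with "score" (0 to 1); they miss things now and then, are a little off and sometimes report something else, mostly with a low value. They report only what shows in the picture. A call takes as long as a camera call.
- ctrl.cut_out(camera, target): "mask" (384x512 bool, what is visible of it) and "point" ([row, column] in pixels, amid what is visible of it).
- ctrl.place_of(camera, target): "point" ([row, column] in pixels: a listed point, or the origin of a listed thing).
The state is a dict: "t": time; "q": joint angles; "joint_vel": joint speeds; "tau": joint torques, N m; "position": TCP position; "tcp_rot": TCP orientation; "contact_force": force on the tool from outside, world axes, zero at the start; "torque": the same for the moment, N m; "opening": finger opening in m.
Only numpy, scipy, OpenCV 4.12 (cv2) and the standard library are available. Lean on these libraries where they do the work, as an engineer would, in place of code of your own. Each camera call takes 0.05 s, during which the arm holds its last target. There are 200 camera calls.

## Task

The vacuum manifold has to be vented: on the small valve on its lid, unscrew the knurled brass lock nut (anticlockwise seen from above) until it stops, then gently press the freed valve pin all the way down, keep it down for a good second, and let it spring back up. Never force the pin, and leave the cartridges, the hose barb and the things on the table as they are.

Things in the scene. Friction and masses are not known exactly. Their poses are not given: they have to be found in the camera images.
- manifold: Vacuum manifold, fixed: clear tank with a white lid, 145 x 315 x 118 mm high. Origin: centre of its underside on the table; z up, y along its long side. Lid top 118 mm above the origin. The lid carries two fittings on its long middle line, 105 mm either side of the centre: the vent valve at one end, the hose barb at the other; which end varies.
- valve: Vent valve on the lid. Origin: underside of its steel hex foot (19 mm wide, 8 mm high), on the lid; z up = valve axis. On the axis: bare steel stem (10 mm thick), nut, pin. The stem stands e = 0 to 6 mm proud, fixed but not measured: with the nut screwed down and the pin up, washer and nut span 30+e to 40+e mm above the origin, the pin's tip is at 56+e mm.
- nut (a joint): Turn, rad, of the knurled brass lock nut (14 mm thick, 8.5 mm high, on a 1.5 mm washer that moves with it). 0: screwed down, pin locked; grows anticlockwise from above to a stop at 4.2; starts at 0 to 0.5. It is threaded on the pin, climbs 1.2 mm per rad and moves down with the pin. Friction 0.04 N m, stays where left; takes several grasps.
- pin (a joint): Press of the steel valve pin, m: 0 up, 0.004 down on a hard stop. 5 mm thick, flat tip, 16 mm above the nut's top when the nut is down, 11 mm when up. A spring pushes it up with 2 N at the top, 7 N at the bottom. It can go down only as far as the nut has climbed. More than 20 N on it is forcing it.
- barb: Hose barb, the other fitting on the lid, to be left alone: steel hex foot like the valve's and a stepped cone, 12 mm thick, 36 mm high, without nut or pin. Origin: centre of its underside, on the lid.
- cartridge0: Loose milky cartridge, 16 mm thick with a 23 mm flange at the top, 61 mm high, standing in a collar at the middle of the lid. Origin: centre of its underside, on the lid; z up.
- cartridge1: The second such cartridge, 64 mm from the first, across the lid.
- cup: Loose milky cup, 68 mm across, 60 mm high, on the table. Origin: centre of its underside.
- disc_filter: Loose blue disc filter, 34 mm across, 18 mm high with its spout up, on the table. Origin: centre of its underside.

How it is judged:
By the outcome, as a careful person would: the job done as asked, in the order asked, and still so for the second after the job is handed in, with the robot touching nothing.
It also fails if it takes over 61 s, if anything falls off the work surface, if the arm or the gripper's body presses on something with over 40 N, if the wrist force passes 120 N, or if a joint passes its speed limit or range.

## Working session

There is one attempt and no reset: what is moved stays moved. The work goes in short steps, Python scripts to look and compute and a tool call to move; the robot and the scene stay as the last step left them, time stands still between calls to the robot, and variables do not carry over. Pictures are saved under pics/ and viewed, about 8 in all and at most 12, crops included, and the job is handed in when it is done.

Besides the shell and the picture viewer there is one more tool, called after ">>>" by a JSON object that holds its "fn" and its "kwargs", one argument or row to a line. move_arm: Moves the arm, as the interface text tells. Its arguments: {"type":"object","properties":{"deltas":{"type":"array"},"jaw":{"type":"number"},"force":{"type":"number"}},"required":["deltas"]}

```bash
mkdir -p pics
cat > h.py <<'E'
import numpy as np, cv2
from workcell import ctrl
def cam(s):
    R=cv2.Rodrigues(np.array(s["rvec"],float))[0]; return R,np.array(s["tvec"],float).ravel()
def ray(s,p):
    R,t=cam(s); d=R.T@np.array([(p[1]-s["cx"])/s["fx"],(p[0]-s["cy"])/s["fy"],1]); return -R.T@t,d
def atz(s,p,z):
    c,d=ray(s,p); return c+d*(z-c[2])/d[2]
def px(s,X):
    R,t=cam(s); c=R@np.array(X,float)+t; return [s["cy"]+s["fy"]*c[1]/c[2], s["cx"]+s["fx"]*c[0]/c[2]]
def tri(obs):
    A=np.zeros((3,3));b=np.zeros(3)
    for s,p in obs:
        c,d=ray(s,p); d=d/np.linalg.norm(d); P=np.eye(3)-np.outer(d,d); A+=P;b+=P@c
    return np.linalg.solve(A,b)
E
python3 - <<'E'
from h import *
np.set_printoptions(precision=4,suppress=True)
S={}
for n in("scene","top"):
    s=S[n]=ctrl.snapshot(n); cv2.imwrite(f"pics/{n}0.png",s["color"])
    print(n,ray(s,(192,256)))
    for t in("manifold","valve","nut","barb","cartridge0","cup","disc_filter"):
        r=ctrl.place_of(n,t)[:2]; print(n,t,[(x["point"],round(x["score"],2)) for x in r],[atz(s,x["point"],0.118 if t in("valve","barb","nut","cartridge0") else 0) for x in r])
st=ctrl.read_state(); print(st)
cv2.imwrite("pics/a.png",np.hstack([S["scene"]["color"],S["top"]["color"]])[:, :][::1])
E
```

```text
scene (array([ 1.0806, -0.4318,  0.9446]), array([-0.5012,  0.391 , -0.7722]))
scene manifold [([252.3, 238.1], 0.88)] [array([ 0.5919, -0.0961,  0.    ])]
scene valve [([188.6, 262.6], 0.67)] [array([0.5446, 0.0051, 0.118 ])]Traceback (most recent call last):
  File "<stdin>", line 8, in <module>
ValueError: it knows: barb, cartridge, cup, disc_filter, manifold, valve
```

View pics/scene0.png

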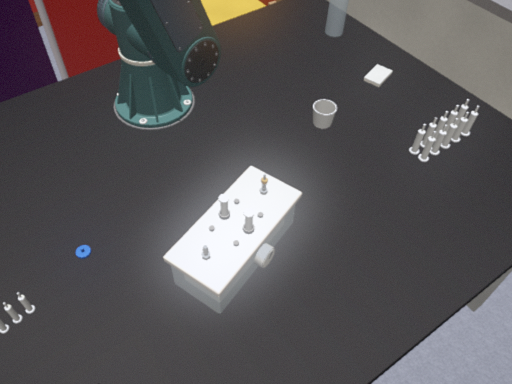

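The scene view shows the manifold mid-table, with the brass-topped valve at about (row 188, col 263) and the barb at about (252, 206). The cup and disc filter are well clear.

Run:
```python
from h import *
np.set_printoptions(precision=4,suppress=True)
S={};P={}
for n in("scene","top"):
    s=S[n]=ctrl.snapshot(n); cv2.imwrite(f"pics/{n}1.png",s["color"])
    for t in("manifold","valve","barb","cartridge"):
        r=ctrl.place_of(n,t)[:2]; P[n,t]=r[0]["point"] if r else None; print(n,t,[(x["point"],round(x["score"],2)) for x in r],[atz(s,x["point"],0. if t=="manifold" else .118) for x in r])
for t in("valve","barb"):
    if P["scene",t] and P["top",t]: print(t,tri([(S[n],P[n,t]) for n in S]))
st=ctrl.read_state(); print(st)
```

```text
scene manifold [([250.5, 235.8], 0.71), ([253.3, 83.1], 0.37)] [array([ 0.5848, -0.0978,  0.    ]), array([ 0.3871, -0.3945,  0.    ])]
scene valve [([194.5, 263.2], 0.44)] [array([ 0.5594, -0.0042,  0.118 ])]
scene barb [([121.2, 324.7], 0.55), ([254.6, 205.2], 0.52)] [array([0.4531, 0.2744, 0.118 ]), array([ 0.619 , -0.1965,  0.118 ])]
scene cartridge [([229.0, 247.3], 0.61), ([211.6, 224.0], 0.5)] [array([ 0.6163, -0.0888,  0.118 ]), array([ 0.5491, -0.1039,  0.118 ])]
top manifold [([164.7, 285.7], 0.77)] [array([ 0.5843, -0.1019,  0.    ])]
top valve [([169.1, 251.0], 0.44)] [array([0.5544, 0.0097, 0.118 ])]
top barb [([145.3, 317.6], 0.54)] [array([ 0.6193, -0.1875,  0.118 ])]
top cartridge [([146.1, 285.7], 0.51), ([168.1, 291.9], 0.45)] [array([ 0.6197, -0.0939,  0.118 ]), array([ 0.5539, -0.1097,  0.118 ])]
valve [0.5538 0.0061 0.1059]
barb [ 0.6224 -0.0648  0.4315]
{'t': 0.65, 'q': array([-1.3951,  0.3588,  1.5104, -0.    ,  1.2725, -0.1151]), 'joint_vel': array([ 0.0001, -0.0003, -0.0001,  0.001 , -0.0004, -0.0017]), 'tau': array([ -0.0008, -51.5123, -27.1048,   0.0675,   0.0246,   0.    ]), 'position': array([ 0.172 , -0.5748,  0.2306]), 'tcp_rot': array([[-0.958 , -0.0001,  0.2868],
       [-0.2868,  0.0002, -0.958 ],
       [ 0.    , -1.    , -0.0002]]), 'contact_force': array([-0.0218,  0.2955, -0.5779]), 'torque': array([ 0.0137,  0.0219, -0.0112]), 'opening': 0.08806286826148968}
```

View pics/top1.png

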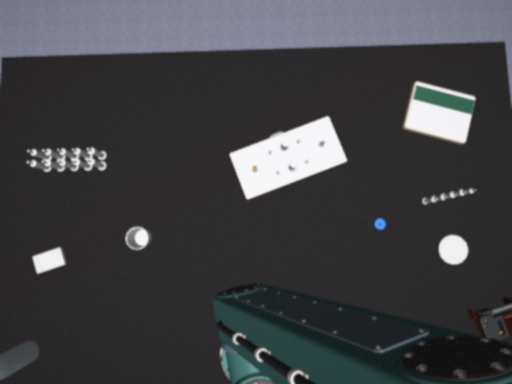

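Valve is near (0.556, 0.004) on the lid. I'm moving above it.

>>> {"fn": "move_arm", "kwargs": {
  "deltas": [
    {"tx":-0.034,"tz":-0.028,"ty":-0.02},
    {"tx":-0.034,"tz":-0.028,"ty":-0.02},
    {"tx":-0.034,"tz":-0.028,"ty":-0.02},
    {"tx":-0.034,"tz":-0.028,"ty":-0.01},
    {"tx":-0.034,"tz":-0.028},
    {"tx":-0.034,"tz":-0.028},
    {"tx":-0.034,"tz":-0.028},
    {"tx":-0.034,"tz":-0.028},
    {"tx":-0.034,"tz":-0.028},
    {"tx":-0.034,"tz":-0.028}
  ]
}}

```text
validation failed for argument at $.de...
```

>>> {"fn": "move_arm", "kwargs": {
  "deltas": [
    {"tx":-0.034,"ty":-0.02,"tz":-0.028,"roll":0}
  ]
}}

```text
t: 0.75
position: [0.1946, -0.5402, 0.2484]
tcp_rot: [[-0.959, -0.002, 0.283], [-0.283, 0.001, -0.959], [0.001, -1.0, -0.002]]
contact_force: [0.5, 0.3, 0.0]
opening: 0.0878
```

>>> {"fn": "move_arm", "kwargs": {
  "deltas": [
    {"tx":-0.034,"ty":-0.02,"tz":-0.028,"roll":0},
    {"tx":-0.034,"ty":-0.02,"tz":-0.028,"roll":0},
    {"tx":-0.034,"ty":-0.01,"tz":-0.028,"roll":0},
    {"tx":-0.034,"ty":0,"tz":-0.028,"roll":0},
    {"tx":-0.034,"ty":0,"tz":-0.028,"roll":0},
    {"tx":-0.034,"ty":0,"tz":-0.028,"roll":0},
    {"tx":-0.034,"ty":0,"tz":-0.028,"roll":0},
    {"tx":-0.034,"ty":0,"tz":-0.028,"roll":0},
    {"tx":-0.034,"ty":0,"tz":-0.028,"roll":0},
    {"tx":-0.034,"ty":0,"tz":-0.028,"roll":0}
  ]
}}

```text
t: 1.75
position: [0.4503, -0.1647, 0.3045]
tcp_rot: [[-0.961, 0.006, 0.277], [-0.277, -0.006, -0.961], [-0.004, -1.0, 0.008]]
contact_force: [0.1, -0.5, -0.8]
opening: 0.0879
```

>>> {"fn": "move_arm", "kwargs": {
  "deltas": [
    {"tx":-0.034,"ty":0,"tz":-0.03,"roll":0},
    {"tx":-0.034,"ty":0,"tz":-0.03,"roll":0},
    {"tx":-0.034,"ty":0,"tz":-0.03,"roll":0},
    {"tx":-0.03,"ty":0,"tz":-0.028,"roll":0},
    {"tx":-0.012,"ty":0,"tz":-0.011,"roll":0},
    {"tx":0,"ty":0,"tz":0,"roll":0}
  ]
}}

```text
t: 2.35
position: [0.559, 0.0119, 0.3051]
tcp_rot: [[-0.959, 0.011, 0.283], [-0.283, -0.006, -0.959], [-0.008, -1.0, 0.009]]
contact_force: [-1.1, 0.6, -0.6]
opening: 0.0878
```

```bash
cat > look.py <<'E'
from h import *
import sys
np.set_printoptions(precision=4,suppress=True)
s=ctrl.snapshot("wrist"); cv2.imwrite(f"pics/{sys.argv[1]}.png",s["color"])
np.save(f"pics/{sys.argv[1]}.npy",s,allow_pickle=True)
st=ctrl.read_state(); print(st["t"],st["q"],st["position"],"\n",st["tcp_rot"],st["contact_force"])
r=ctrl.place_of("wrist","valve")[:2]; print([(x["point"],x["score"],atz(s,x["point"],.118)) for x in r])
print("tcp px",px(s,st["position"]),"cam",ray(s,(192,256)))
E
python3 look.py w1
```

```text
2.4 [-0.1004  0.2337  1.5038 -0.0054  1.3933  1.1853] [0.5584 0.011  0.305 ] 
 [[-0.9593  0.0101  0.2822]
 [-0.2823 -0.0064 -0.9593]
 [-0.0079 -0.9999  0.009 ]] [ 0.8152 -1.2049  0.0238]
[([183.6, 262.1], 0.72, array([0.5547, 0.0024, 0.118 ]))]
tcp px [np.float64(247.7962753301197), np.float64(259.11014343534765)] cam (array([0.6224, 0.0334, 0.4592]), array([-0.2241, -0.0777, -0.9715]))
```

View pics/w1.png

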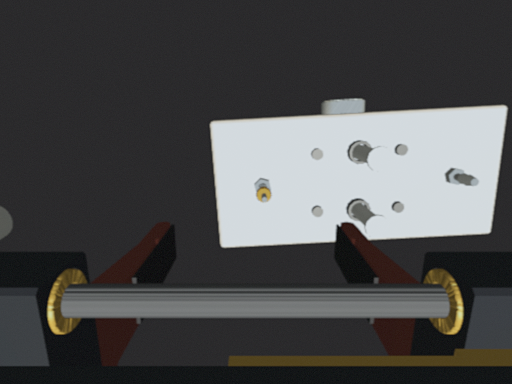

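Wrist view: hex foot at about (184, 262), brass nut at about (195, 264), fingers clear. I'll wind the wrist clockwise first so one grasp can cover the full unscrewing, coming lower at the same time.

>>> {"fn": "move_arm", "kwargs": {
  "deltas": [
    {"tx":0.006,"ty":0.006,"tz":0.007,"roll":0},
    {"tx":0,"ty":0.006,"tz":0,"roll":8.5},
    {"tx":0,"ty":0.006,"tz":0,"roll":8.5},
    {"tx":0,"ty":0.006,"tz":0,"roll":8.5},
    {"tx":0,"ty":0.006,"tz":0,"roll":8.5},
    {"tx":0,"ty":0.006,"tz":0,"roll":8.5},
    {"tx":0,"ty":0.006,"tz":0,"roll":8.5},
    {"tx":0,"ty":0.006,"tz":0,"roll":8.5},
    {"tx":0,"ty":0.006,"tz":0,"roll":8.5},
    {"tx":0,"ty":0,"tz":0,"roll":0}
  ],
  "jaw": 0.4
}}

```text
t: 3.45
position: [0.5428, -0.0194, 0.2466]
tcp_rot: [[-0.601, 0.003, -0.799], [0.799, -0.013, -0.601], [-0.012, -1.0, 0.005]]
contact_force: [0.2, 0.7, -0.3]
opening: 0.0526
```

```bash
cat >> look.py <<'E'
h=cv2.cvtColor(s["color"],cv2.COLOR_BGR2HSV)
r0=r[0]["point"] if r else [190,260]
m=cv2.inRange(h,(12,110,80),(32,255,255)); 
n,l,stt,c=cv2.connectedComponentsWithStats(m)
for i in range(1,n):
    if stt[i,4]>25 and np.hypot(c[i][1]-r0[0],c[i][0]-r0[1])<90:
        p=(c[i][1],c[i][0]); print("brass",stt[i],p,"at z.153",atz(s,p,.153),"z.160",atz(s,p,.160))
E
python3 look.py w2
```

```text
3.5 [-0.1544  0.26    1.6143 -0.0129  1.2614  2.3418] [ 0.543  -0.0194  0.2471] 
 [[-0.6046  0.0039 -0.7965]
 [ 0.7964 -0.0131 -0.6046]
 [-0.0128 -0.9999  0.0048]] [-0.2255 -0.2135  0.2652]
[([197.0, 231.7], 0.75, array([ 0.5549, -0.0009,  0.118 ]))]
tcp px [np.float64(244.3889632857527), np.float64(254.57116180161853)] cam (array([ 0.5827, -0.0712,  0.401 ]), array([-0.1474,  0.1822, -0.9722]))
brass [221 205  16  17 174] (np.float64(211.83333333333334), np.float64(228.91954022988506)) at z.153 [0.5528 0.002  0.153 ] z.160 [ 0.5536 -0.0001  0.16  ]
```

View pics/w2.png

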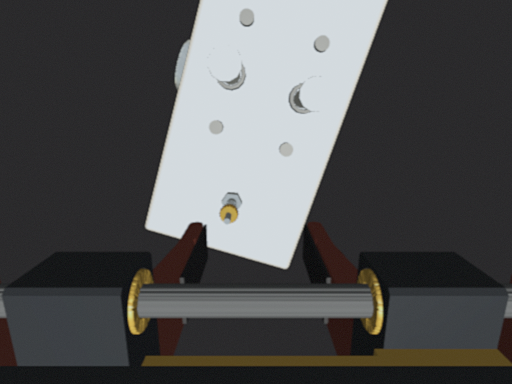

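Now at about 70° wound; valve foot at (197, 232), nut at (212, 229). The TCP drifted about 25 mm during the fast roll, so I'll re-centre and test slower rolls in the air.

>>> {"fn": "move_arm", "kwargs": {
  "deltas": [
    {"tx":0.003,"ty":0.006,"tz":-0.007,"roll":0},
    {"tx":0.003,"ty":0.006,"tz":-0.007,"roll":0},
    {"tx":0.003,"ty":0.006,"tz":-0.007,"roll":0},
    {"tx":0,"ty":0,"tz":0,"roll":0},
    {"tx":0,"ty":0,"tz":0,"roll":0}
  ]
}}

```text
t: 4.05
position: [0.5562, 0.0017, 0.2284]
tcp_rot: [[-0.611, 0.006, -0.791], [0.791, -0.013, -0.611], [-0.014, -1.0, 0.003]]
contact_force: [-0.3, -0.7, -0.2]
opening: 0.0528
```

```bash
python3 look.py w3
```

```text
4.1 [-0.113   0.2949  1.6138 -0.0128  1.2253  2.3755] [0.5561 0.0017 0.2283] 
 [[-0.611   0.0063 -0.7916]
 [ 0.7915 -0.0128 -0.611 ]
 [-0.014  -0.9999  0.0029]] [0.1978 0.9214 0.1567]
[([196.9, 258.9], 0.68, array([0.5517, 0.0014, 0.118 ]))]
tcp px [np.float64(244.4678880231799), np.float64(255.09767564861238)] cam (array([ 0.5963, -0.0495,  0.3829]), array([-0.1468,  0.1802, -0.9727]))
brass [250 200  18  18 207] (np.float64(207.8695652173913), np.float64(258.2608695652174)) at z.153 [0.5527 0.0017 0.153 ] z.160 [0.554  0.0002 0.16  ]
```

>>> {"fn": "move_arm", "kwargs": {
  "deltas": [
    {"tx":0,"ty":0,"tz":0,"roll":4},
    {"tx":0,"ty":0,"tz":0,"roll":4},
    {"tx":0,"ty":0,"tz":0,"roll":4},
    {"tx":0,"ty":0,"tz":0,"roll":4}
  ]
}}

```text
t: 4.55
position: [0.5564, 0.0012, 0.2294]
tcp_rot: [[-0.361, 0.008, -0.933], [0.933, -0.014, -0.361], [-0.015, -1.0, -0.002]]
contact_force: [-0.3, -0.2, 0.0]
opening: 0.0526
```

```bash
python3 look.py w4
```

```text
4.6 [-0.1134  0.2935  1.613  -0.0134  1.2259  2.6671] [0.5564 0.0012 0.2294] 
 [[-0.3574  0.0078 -0.9339]
 [ 0.9338 -0.0136 -0.3575]
 [-0.0155 -0.9999 -0.0024]] [ 0.6751 -0.1461 -0.8129]
[([194.2, 256.7], 0.85, array([0.5546, 0.0008, 0.118 ]))]
tcp px [np.float64(244.45543557389544), np.float64(253.95282247905308)] cam (array([ 0.5791, -0.0596,  0.3839]), array([-0.0847,  0.2152, -0.9729]))
brass [250 200  18  18 201] (np.float64(207.23880597014926), np.float64(258.51741293532336)) at z.153 [0.5529 0.0018 0.153 ] z.160 [ 0.5537 -0.      0.16  ]
```

Slow rolls don't drift. Descending around the nut.

>>> {"fn": "move_arm", "kwargs": {
  "deltas": [
    {"tx":0.002,"ty":0.01,"tz":0.0025,"roll":0},
    {"tx":0,"ty":0.012,"tz":0,"roll":0},
    {"tx":0,"ty":0.012,"tz":0,"roll":0},
    {"tx":0,"ty":0.012,"tz":0,"roll":0},
    {"tx":0,"ty":0.012,"tz":0,"roll":0},
    {"tx":0,"ty":0.01,"tz":0,"roll":0},
    {"tx":0,"ty":0.008,"tz":0,"roll":0},
    {"tx":0,"ty":0.004,"tz":0,"roll":0},
    {"tx":0,"ty":0,"tz":0,"roll":0}
  ]
}}

```text
t: 5.55
position: [0.5523, 0.001, 0.1405]
tcp_rot: [[-0.368, 0.004, -0.93], [0.93, -0.013, -0.368], [-0.014, -1.0, 0.001]]
contact_force: [0.2, 0.1, -0.4]
opening: 0.0527
```

```bash
python3 look.py w5
python3 - <<'E'
import cv2
a=cv2.imread('pics/w5.png')[120:300,150:390]; cv2.imwrite('pics/w5c.png',cv2.resize(a,None,fx=3,fy=3,interpolation=cv2.INTER_CUBIC))
E
```

```text
5.6 [-0.1145  0.3878  1.7196 -0.0148  1.028   2.6575] [0.5525 0.001  0.1408] 
 [[-0.3683  0.0048 -0.9297]
 [ 0.9296 -0.0133 -0.3683]
 [-0.0142 -0.9999  0.0004]] [0.0688 0.2731 0.5559]
[([231.4, 255.4], 0.89, array([0.5512, 0.0019, 0.118 ]))]
tcp px [np.float64(244.59198213946283), np.float64(253.76521921987757)] cam (array([ 0.576 , -0.0597,  0.295 ]), array([-0.0897,  0.2147, -0.9726]))
brass [238 243  30  32 622] (np.float64(257.1495176848875), np.float64(252.40192926045017)) at z.153 [0.5525 0.0026 0.153 ] z.160 [ 0.5537 -0.0005  0.16  ]
```

View pics/w5c.png

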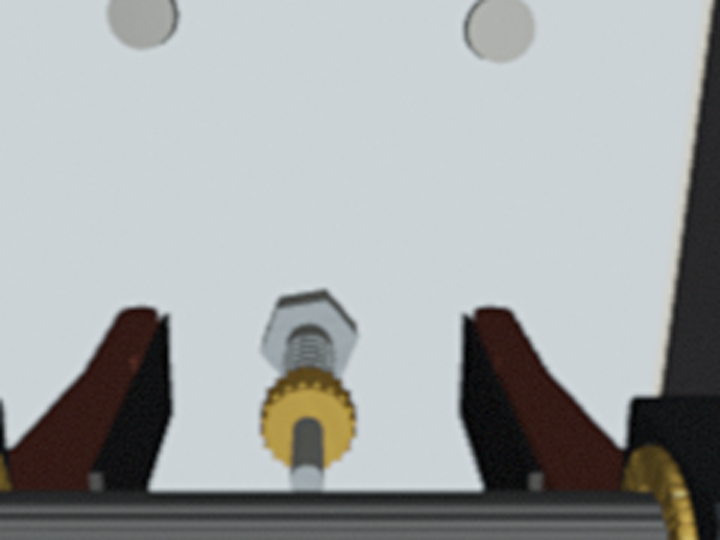

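The nut sits between the pads, centred to within about 1 mm. A small correction, then close.

>>> {"fn": "move_arm", "kwargs": {
  "deltas": [
    {"tx":-0.001,"ty":-0.004,"tz":-0.0005,"roll":0},
    {"tx":0,"ty":0,"tz":0,"roll":0}
  ]
}}

```text
t: 5.85
position: [0.5546, 0.0002, 0.1467]
tcp_rot: [[-0.368, 0.008, -0.93], [0.93, -0.014, -0.368], [-0.016, -1.0, -0.002]]
contact_force: [-1.0, -0.0, 0.6]
opening: 0.0528
```

>>> {"fn": "move_arm", "kwargs": {
  "deltas": [
    {"tx":0,"ty":0,"tz":0,"roll":0},
    {"tx":0,"ty":0,"tz":0,"roll":0},
    {"tx":0,"ty":0,"tz":0,"roll":0},
    {"tx":0,"ty":0,"tz":0,"roll":0},
    {"tx":0,"ty":0,"tz":0,"roll":0},
    {"tx":0,"ty":0,"tz":0,"roll":0},
    {"tx":0,"ty":0,"tz":0,"roll":0},
    {"tx":0,"ty":0,"tz":0,"roll":0}
  ],
  "jaw": 1,
  "force": 20
}}

```text
t: 6.65
position: [0.5545, -0.0003, 0.1479]
tcp_rot: [[-0.368, 0.009, -0.93], [0.93, -0.015, -0.369], [-0.017, -1.0, -0.003]]
contact_force: [-1.3, -0.6, 1.8]
opening: 0.0132
```

Gripped (13 mm). Turning anticlockwise.

>>> {"fn": "move_arm", "kwargs": {
  "deltas": [
    {"tx":0,"ty":0,"tz":0,"roll":-4},
    {"tx":0,"ty":0,"tz":0,"roll":-4},
    {"tx":0,"ty":0,"tz":0,"roll":-4},
    {"tx":0,"ty":0,"tz":0,"roll":-4},
    {"tx":0,"ty":0,"tz":0,"roll":-4},
    {"tx":0,"ty":0,"tz":0,"roll":-4}
  ]
}}

```text
t: 7.25
position: [0.5548, -0.0, 0.1484]
tcp_rot: [[-0.725, 0.009, -0.689], [0.689, -0.014, -0.725], [-0.016, -1.0, 0.004]]
contact_force: [-0.7, -0.8, 1.5]
opening: 0.013
```

```bash
cat > st.py <<'E'
from h import *
np.set_printoptions(precision=4,suppress=True)
s=ctrl.read_state(); print(s["t"],s["q"],s["position"],s["tcp_rot"].ravel(),s["contact_force"],s["torque"],s["opening"])
E
python3 st.py
```

```text
7.25 [-0.1159  0.3791  1.7108 -0.0147  1.0408  2.2221] [ 0.5548 -0.      0.1484] [-0.7249  0.0094 -0.6888  0.6887 -0.0139 -0.7249 -0.0164 -0.9999  0.0036] [-0.6658 -0.832   1.5455] [ 0.0334  0.18   -0.0525] 0.012974014592148817
```

Torque (~0.05 N m) and rise match the nut turning. Continuing.

>>> {"fn": "move_arm", "kwargs": {
  "deltas": [
    {"tx":0,"ty":0,"tz":0,"roll":-5},
    {"tx":0,"ty":0,"tz":0,"roll":-5},
    {"tx":0,"ty":0,"tz":0,"roll":-5},
    {"tx":0,"ty":0,"tz":0,"roll":-5},
    {"tx":0,"ty":0,"tz":0,"roll":-5},
    {"tx":0,"ty":0,"tz":0,"roll":-5},
    {"tx":0,"ty":0,"tz":0,"roll":-5},
    {"tx":0,"ty":0,"tz":0,"roll":-5},
    {"tx":0,"ty":0,"tz":0,"roll":-5},
    {"tx":0,"ty":0,"tz":0,"roll":-5}
  ]
}}

```text
t: 8.25
position: [0.5548, 0.0007, 0.1492]
tcp_rot: [[-0.989, 0.009, 0.147], [-0.147, -0.012, -0.989], [-0.008, -1.0, 0.013]]
contact_force: [-1.2, -1.0, 2.1]
opening: 0.0132
```

```bash
python3 st.py
```

```text
8.25 [-0.1159  0.378   1.7101 -0.0126  1.0427  1.3133] [0.5548 0.0007 0.1492] [-0.989   0.0095  0.1473 -0.1474 -0.012  -0.989  -0.0076 -0.9999  0.0133] [-1.1658 -0.9793  2.1276] [ 0.054   0.2328 -0.0667] 0.013221765767925426
```

>>> {"fn": "move_arm", "kwargs": {
  "deltas": [
    {"tx":0,"ty":0,"tz":0,"roll":-5},
    {"tx":0,"ty":0,"tz":0,"roll":-5},
    {"tx":0,"ty":0,"tz":0,"roll":-5},
    {"tx":0,"ty":0,"tz":0,"roll":-5},
    {"tx":0,"ty":0,"tz":0,"roll":-5},
    {"tx":0,"ty":0,"tz":0,"roll":-5},
    {"tx":0,"ty":0,"tz":0,"roll":-5},
    {"tx":0,"ty":0,"tz":0,"roll":-5},
    {"tx":0,"ty":0,"tz":0,"roll":-5},
    {"tx":0,"ty":0,"tz":0,"roll":-5}
  ]
}}

```text
t: 9.25
position: [0.5542, 0.0011, 0.1501]
tcp_rot: [[-0.492, 0.008, 0.871], [-0.871, -0.011, -0.492], [0.005, -1.0, 0.013]]
contact_force: [-1.2, -1.3, 1.8]
opening: 0.0128
```

>>> {"fn": "move_arm", "kwargs": {
  "deltas": [
    {"tx":0,"ty":0,"tz":0,"roll":-5},
    {"tx":0,"ty":0,"tz":0,"roll":-5},
    {"tx":0,"ty":0,"tz":0,"roll":-5},
    {"tx":0,"ty":0,"tz":0,"roll":-5},
    {"tx":0,"ty":0,"tz":0,"roll":-5},
    {"tx":0,"ty":0,"tz":0,"roll":-5},
    {"tx":0,"ty":0,"tz":0,"roll":-5},
    {"tx":0,"ty":0,"tz":0,"roll":-5}
  ]
}}

```text
t: 10.05
position: [0.5538, 0.0009, 0.151]
tcp_rot: [[0.211, 0.007, 0.977], [-0.977, -0.011, 0.211], [0.012, -1.0, 0.005]]
contact_force: [-2.4, -0.8, 2.0]
opening: 0.0127
```

```bash
python3 st.py
```

```text
10.05 [-0.1164  0.3755  1.7087 -0.0113  1.0487 -0.3235] [0.5538 0.0009 0.151 ] [ 0.2111  0.0075  0.9774 -0.9774 -0.0108  0.2112  0.0121 -0.9999  0.005 ] [-2.4424 -0.7992  1.967 ] [-0.1615  0.1744 -0.0535] 0.012713846710521453
```

2.98 rad so far; the stop is due between 3.7 and 4.2.

>>> {"fn": "move_arm", "kwargs": {
  "deltas": [
    {"tx":0,"ty":0,"tz":0,"roll":-5},
    {"tx":0,"ty":0,"tz":0,"roll":-5},
    {"tx":0,"ty":0,"tz":0,"roll":-5},
    {"tx":0,"ty":0,"tz":0,"roll":-5},
    {"tx":0,"ty":0,"tz":0,"roll":-5},
    {"tx":0,"ty":0,"tz":0,"roll":-5},
    {"tx":0,"ty":0,"tz":0,"roll":-5}
  ]
}}

```text
t: 10.75
position: [0.5536, 0.0007, 0.1518]
tcp_rot: [[0.751, 0.007, 0.661], [-0.66, -0.011, 0.751], [0.013, -1.0, -0.004]]
contact_force: [-0.8, 0.6, 2.0]
opening: 0.013
```

```bash
python3 st.py
```

```text
10.75 [-0.1166  0.3745  1.708  -0.0118  1.0509 -0.9601] [0.5536 0.0007 0.1518] [ 0.7508  0.007   0.6605 -0.6604 -0.0112  0.7508  0.0126 -0.9999 -0.0038] [-0.7505  0.5848  2.0384] [-0.133   0.1826 -0.0221] 0.012950075386453295
```

>>> {"fn": "move_arm", "kwargs": {
  "deltas": [
    {"tx":0,"ty":0,"tz":0,"roll":-4},
    {"tx":0,"ty":0,"tz":0,"roll":-4},
    {"tx":0,"ty":0,"tz":0,"roll":-4}
  ]
}}

```text
t: 11.05
position: [0.5535, 0.0005, 0.1521]
tcp_rot: [[0.876, 0.007, 0.482], [-0.482, -0.011, 0.876], [0.011, -1.0, -0.007]]
contact_force: [-0.9, -0.6, 2.2]
opening: 0.013
```

```bash
python3 st.py
```

```text
11.05 [-0.1167  0.374   1.7077 -0.0121  1.0517 -1.1789] [0.5535 0.0005 0.1521] [ 0.8763  0.0069  0.4818 -0.4817 -0.0114  0.8763  0.0115 -0.9999 -0.0066] [-0.9406 -0.6164  2.1749] [-0.1139  0.0336 -0.0497] 0.013034245502129725
```

>>> {"fn": "move_arm", "kwargs": {
  "deltas": [
    {"tx":0,"ty":0,"tz":0,"roll":-4},
    {"tx":0,"ty":0,"tz":0,"roll":-4},
    {"tx":0,"ty":0,"tz":0,"roll":-4}
  ]
}}

```text
t: 11.35
position: [0.5535, 0.0008, 0.1524]
tcp_rot: [[0.96, 0.007, 0.281], [-0.281, -0.011, 0.96], [0.01, -1.0, -0.008]]
contact_force: [-1.7, 0.9, 0.9]
opening: 0.0131
```

```bash
python3 st.py
```

```text
11.35 [-0.1166  0.3736  1.7075 -0.0113  1.0523 -1.3971] [0.5535 0.0008 0.1524] [ 0.9597  0.007   0.2809 -0.2809 -0.0107  0.9597  0.0098 -0.9999 -0.0083] [-1.7148  0.8519  0.9443] [ 0.3001 -0.0137 -0.0348] 0.013149730454762617
```

>>> {"fn": "move_arm", "kwargs": {
  "deltas": [
    {"tx":0,"ty":0,"tz":0,"roll":-4},
    {"tx":0,"ty":0,"tz":0,"roll":-4},
    {"tx":0,"ty":0,"tz":0,"roll":-4}
  ]
}}

```text
t: 11.65
position: [0.5531, 0.0009, 0.1524]
tcp_rot: [[0.998, 0.006, 0.067], [-0.067, -0.01, 0.998], [0.007, -1.0, -0.01]]
contact_force: [-1.8, -0.4, 2.0]
opening: 0.0132
```

```bash
python3 st.py
```

```text
11.65 [-0.1167  0.3736  1.7077 -0.0112  1.053  -1.6153] [0.5531 0.0009 0.1524] [ 0.9978  0.0061  0.0667 -0.0666 -0.0105  0.9977  0.0068 -0.9999 -0.0101] [-1.8191 -0.3512  2.018 ] [ 0.1438  0.0951 -0.0508] 0.013225640231178509
```

>>> {"fn": "move_arm", "kwargs": {
  "deltas": [
    {"tx":0,"ty":0,"tz":0,"roll":-4},
    {"tx":0,"ty":0,"tz":0,"roll":-4},
    {"tx":0,"ty":0,"tz":0,"roll":-4}
  ]
}}

```text
t: 11.95
position: [0.5515, 0.0006, 0.1521]
tcp_rot: [[0.989, 0.003, -0.151], [0.151, -0.011, 0.989], [0.001, -1.0, -0.011]]
contact_force: [-1.4, -1.6, 3.0]
opening: 0.013
```

```bash
python3 st.py
```

```text
11.95 [-0.1172  0.3734  1.7089 -0.0118  1.0551 -1.8334] [0.5515 0.0006 0.1521] [ 0.9886  0.003  -0.1506  0.1507 -0.0107  0.9885  0.0014 -0.9999 -0.0111] [-1.3732 -1.641   3.0491] [-0.0914  0.0946 -0.1819] 0.012982419402001708
```

Torque jumped to 0.18 N m, which is probably the stop. Confirming with one small further turn.

>>> {"fn": "move_arm", "kwargs": {
  "deltas": [
    {"tx":0.001,"ty":0,"tz":0,"roll":-4},
    {"tx":0,"ty":0,"tz":0,"roll":-3}
  ]
}}

```text
t: 12.15
position: [0.5507, 0.0, 0.1518]
tcp_rot: [[0.961, -0.001, -0.275], [0.275, -0.012, 0.961], [-0.004, -1.0, -0.011]]
contact_force: [-1.5, -2.1, 1.4]
opening: 0.0133
```

```bash
python3 st.py
```

```text
12.15 [-0.1174  0.3745  1.708  -0.0135  1.0585 -1.9605] [0.5507 0.     0.1518] [ 0.9613 -0.0007 -0.2753  0.2753 -0.0117  0.9613 -0.0039 -0.9999 -0.0111] [-1.5411 -2.1321  1.3607] [-0.1368  0.1175 -0.1683] 0.013317538127900218
```

>>> {"fn": "move_arm", "kwargs": {
  "deltas": [
    {"tx":0,"ty":0,"tz":0,"roll":0},
    {"tx":0,"ty":0,"tz":0,"roll":0},
    {"tx":0,"ty":0,"tz":0,"roll":0},
    {"tx":0,"ty":-0.003,"tz":0,"roll":0},
    {"tx":0,"ty":-0.02,"tz":0,"roll":0},
    {"tx":0,"ty":-0.02,"tz":0,"roll":0},
    {"tx":0,"ty":-0.02,"tz":0,"roll":0},
    {"tx":0,"ty":0,"tz":0,"roll":0}
  ],
  "jaw": 0.4
}}

```text
t: 12.95
position: [0.5516, 0.0018, 0.2166]
tcp_rot: [[0.963, 0.0, -0.27], [0.27, -0.01, 0.963], [-0.002, -1.0, -0.009]]
contact_force: [0.4, 0.1, 0.4]
opening: 0.0529
```

```bash
python3 look.py w6;python3 - <<'E'
import cv2
a=cv2.imread('pics/w6.png')[120:300,150:390]; cv2.imwrite('pics/w6c.png',cv2.resize(a,None,fx=3,fy=3,interpolation=cv2.INTER_CUBIC))
E
```

```text
13.0 [-0.1154  0.3044  1.6352 -0.0104  1.2029 -1.9563] [0.5507 0.0019 0.2152] 
 [[ 0.9627 -0.0019 -0.2704]
 [ 0.2704 -0.0095  0.9627]
 [-0.0044 -1.     -0.0086]] [0.015  0.5906 0.1001]
[([195.4, 255.7], 0.73, array([0.5484, 0.0024, 0.118 ]))]
tcp px [np.float64(245.80239442138605), np.float64(252.53983270785088)] cam (array([ 0.4845, -0.0141,  0.3703]), array([ 0.2348,  0.0615, -0.9701]))
brass [243 207  20  20 246] (np.float64(215.46341463414635), np.float64(252.630081300813)) at z.153 [0.5545 0.0021 0.153 ] z.160 [0.5523 0.0015 0.16  ]
```

View pics/w6c.png

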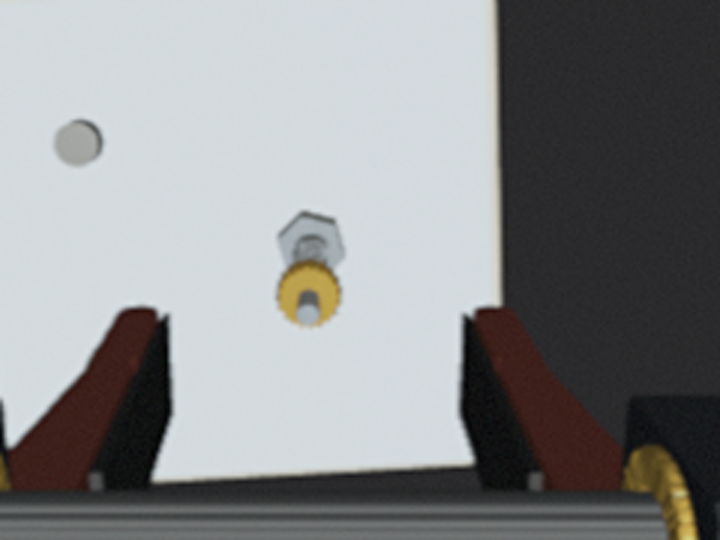

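The nut is now at its stop: torque held at 0.17 N m with no further rise. The picture shows the nut raised at crop (308, 295), with the pin tip above it, on axis. Closing the fingers above the pin.

>>> {"fn": "move_arm", "kwargs": {
  "deltas": [
    {"tx":0.0025,"ty":0,"tz":-0.0015,"roll":0},
    {"tx":0,"ty":0,"tz":0,"roll":0},
    {"tx":0,"ty":0,"tz":0,"roll":0},
    {"tx":0,"ty":0,"tz":0,"roll":0},
    {"tx":0,"ty":0,"tz":0,"roll":0},
    {"tx":0,"ty":0,"tz":0,"roll":0},
    {"tx":0,"ty":0,"tz":0,"roll":0},
    {"tx":0,"ty":0.01,"tz":0,"roll":0},
    {"tx":0,"ty":0.007,"tz":0,"roll":0},
    {"tx":0,"ty":0,"tz":0,"roll":0}
  ],
  "jaw": 1
}}

```text
t: 14.05
position: [0.5499, 0.0013, 0.191]
tcp_rot: [[0.963, -0.012, -0.27], [0.27, -0.008, 0.963], [-0.013, -1.0, -0.005]]
contact_force: [-1.0, 0.1, 0.6]
opening: 0.0005
```

```bash
python3 look.py w7
```

```text
14.1 [-0.1167  0.3332  1.6578 -0.0105  1.1609 -1.9567] [0.55   0.0013 0.1914] 
 [[ 0.9628 -0.0113 -0.27  ]
 [ 0.27   -0.0083  0.9628]
 [-0.0132 -0.9999 -0.005 ]] [0.0474 0.1147 0.4586]
[([209.5, 251.2], 0.87, array([0.5508, 0.    , 0.118 ]))]
tcp px [np.float64(248.8175601815782), np.float64(251.8274121170799)] cam (array([ 0.4846, -0.0148,  0.3455]), array([ 0.2235,  0.0628, -0.9727]))
brass [250 222   8  13  41] (np.float64(226.9268292682927), np.float64(254.390243902439)) at z.153 [0.5513 0.0028 0.153 ] z.160 [0.5489 0.0022 0.16  ]
brass [258 270   6  40 175] (np.float64(289.81714285714287), np.float64(260.7885714285714)) at z.153 [0.5935 0.0191 0.153 ] z.160 [0.5895 0.0179 0.16  ]
```

>>> {"fn": "move_arm", "kwargs": {
  "deltas": [
    {"tx":0.0035,"ty":0,"tz":0,"roll":0},
    {"tx":0,"ty":0,"tz":0,"roll":0},
    {"tx":0,"ty":0.002,"tz":0,"roll":0},
    {"tx":0,"ty":0.002,"tz":0,"roll":0}
  ]
}}

```text
t: 14.55
position: [0.5549, 0.0022, 0.1884]
tcp_rot: [[0.963, -0.009, -0.27], [0.27, -0.009, 0.963], [-0.011, -1.0, -0.006]]
contact_force: [-0.6, -1.2, -0.3]
opening: 0.0006
```

>>> {"fn": "move_arm", "kwargs": {
  "deltas": [
    {"tx":0,"ty":0.001,"tz":0,"roll":0},
    {"tx":0,"ty":0.001,"tz":0,"roll":0}
  ]
}}

```text
t: 14.75
position: [0.5548, 0.0022, 0.1861]
tcp_rot: [[0.963, -0.009, -0.27], [0.27, -0.009, 0.963], [-0.011, -1.0, -0.006]]
contact_force: [-0.5, 0.4, 1.4]
opening: 0.0004
```

>>> {"fn": "move_arm", "kwargs": {
  "deltas": [
    {"tx":0,"ty":0.001,"tz":0,"roll":0},
    {"tx":0,"ty":0.001,"tz":0,"roll":0}
  ]
}}

```text
t: 14.95
position: [0.555, 0.0022, 0.1845]
tcp_rot: [[0.963, -0.008, -0.27], [0.27, -0.009, 0.963], [-0.01, -1.0, -0.006]]
contact_force: [-0.1, 0.3, 3.3]
opening: 0.0006
```

Contact (3.3 N). Continuing gently.

>>> {"fn": "move_arm", "kwargs": {
  "deltas": [
    {"tx":0,"ty":0.001,"tz":0,"roll":0},
    {"tx":0,"ty":0.001,"tz":0,"roll":0}
  ]
}}

```text
t: 15.15
position: [0.5551, 0.0022, 0.183]
tcp_rot: [[0.963, -0.008, -0.27], [0.27, -0.009, 0.963], [-0.01, -1.0, -0.006]]
contact_force: [-1.5, 0.8, 6.1]
opening: 0.0005
```

>>> {"fn": "move_arm", "kwargs": {
  "deltas": [
    {"tx":0,"ty":0.001,"tz":0,"roll":0}
  ]
}}

```text
t: 15.25
position: [0.5552, 0.0022, 0.1823]
tcp_rot: [[0.963, -0.007, -0.27], [0.27, -0.009, 0.963], [-0.009, -1.0, -0.006]]
contact_force: [-1.6, 0.4, 5.9]
opening: 0.0002
```

>>> {"fn": "move_arm", "kwargs": {
  "deltas": [
    {"tx":0,"ty":0.001,"tz":0,"roll":0}
  ]
}}

```text
t: 15.35
position: [0.5552, 0.0021, 0.1817]
tcp_rot: [[0.963, -0.007, -0.27], [0.27, -0.009, 0.963], [-0.009, -1.0, -0.007]]
contact_force: [-1.8, -0.3, 6.2]
opening: 0.0004
```

>>> {"fn": "move_arm", "kwargs": {
  "deltas": [
    {"tx":0,"ty":0.001,"tz":0,"roll":0}
  ]
}}

```text
t: 15.45
position: [0.5554, 0.0021, 0.1814]
tcp_rot: [[0.963, -0.006, -0.27], [0.27, -0.009, 0.963], [-0.009, -1.0, -0.007]]
contact_force: [-3.1, 0.5, 11.2]
opening: 0.0003
```

>>> {"fn": "move_arm", "kwargs": {
  "deltas": [
    {"tx":0,"ty":0.001,"tz":0,"roll":0}
  ]
}}

```text
t: 15.55
position: [0.5555, 0.0021, 0.1813]
tcp_rot: [[0.963, -0.006, -0.27], [0.27, -0.009, 0.963], [-0.008, -1.0, -0.007]]
contact_force: [-2.8, 0.5, 12.2]
opening: 0.0011
```

>>> {"fn": "move_arm", "kwargs": {
  "deltas": [
    {"tx":0,"ty":0.001,"tz":0,"roll":0}
  ]
}}

```text
t: 15.65
position: [0.5556, 0.0021, 0.1813]
tcp_rot: [[0.963, -0.005, -0.27], [0.27, -0.009, 0.963], [-0.007, -1.0, -0.007]]
contact_force: [-4.2, -0.7, 11.1]
opening: 0.0001
```

On the hard stop at about 12 N (spring 7 N). Holding there.

>>> {"fn": "move_arm", "kwargs": {
  "deltas": [
    {"tx":-0.0002,"ty":0.001,"tz":0,"roll":0},
    {"tx":-0.0002,"ty":0.001,"tz":0,"roll":0},
    {"tx":-0.0002,"ty":0.001,"tz":0,"roll":0},
    {"tx":-0.0002,"ty":0.001,"tz":0,"roll":0}
  ]
}}

```text
t: 16.05
position: [0.5554, 0.0021, 0.1814]
tcp_rot: [[0.963, -0.002, -0.27], [0.27, -0.009, 0.963], [-0.004, -1.0, -0.008]]
contact_force: [-2.3, 0.3, 10.5]
opening: 0.0001
```

>>> {"fn": "move_arm", "kwargs": {
  "deltas": [
    {"tx":-0.0002,"ty":0.001,"tz":0,"roll":0},
    {"tx":-0.0002,"ty":0.001,"tz":0,"roll":0},
    {"tx":-0.0002,"ty":0.001,"tz":0,"roll":0},
    {"tx":-0.0002,"ty":0.001,"tz":0,"roll":0},
    {"tx":-0.0002,"ty":0.001,"tz":0,"roll":0},
    {"tx":-0.0002,"ty":0.001,"tz":0,"roll":0},
    {"tx":-0.0002,"ty":0.001,"tz":0,"roll":0},
    {"tx":-0.0002,"ty":0.001,"tz":0,"roll":0}
  ]
}}

```text
t: 16.85
position: [0.5553, 0.0021, 0.1814]
tcp_rot: [[0.963, 0.005, -0.271], [0.271, -0.009, 0.963], [0.002, -1.0, -0.01]]
contact_force: [-3.8, 0.4, 10.5]
opening: 0.0002
```

>>> {"fn": "move_arm", "kwargs": {
  "deltas": [
    {"tx":0,"ty":0.001,"tz":0,"roll":0},
    {"tx":0,"ty":0.001,"tz":0,"roll":0},
    {"tx":0,"ty":0.001,"tz":0,"roll":0}
  ]
}}

```text
t: 17.15
position: [0.5554, 0.0021, 0.1813]
tcp_rot: [[0.963, 0.007, -0.271], [0.271, -0.009, 0.963], [0.004, -1.0, -0.011]]
contact_force: [-3.5, 0.8, 10.7]
opening: 0.0005
```

Held about 1.7 s. Releasing gently and backing off.

>>> {"fn": "move_arm", "kwargs": {
  "deltas": [
    {"tx":0,"ty":-0.002,"tz":0,"roll":0},
    {"tx":0,"ty":-0.002,"tz":0,"roll":0},
    {"tx":0,"ty":-0.003,"tz":0,"roll":0},
    {"tx":0,"ty":-0.01,"tz":0,"roll":0},
    {"tx":0,"ty":-0.02,"tz":0,"roll":0},
    {"tx":0,"ty":-0.03,"tz":0,"roll":0},
    {"tx":0,"ty":-0.02,"tz":0,"roll":0},
    {"tx":0,"ty":0,"tz":0,"roll":0},
    {"tx":0,"ty":0,"tz":0,"roll":0}
  ]
}}

```text
t: 18.05
position: [0.554, 0.003, 0.2718]
tcp_rot: [[0.963, 0.005, -0.271], [0.271, -0.009, 0.963], [0.002, -1.0, -0.01]]
contact_force: [-0.6, -0.1, -0.8]
opening: 0.0002
```

```bash
python3 look.py w8; python3 st.py
python3 - <<'E'
import cv2
a=cv2.imread('pics/w8.png'); cv2.imwrite('pics/w8b.png',cv2.resize(a,None,fx=1.5,fy=1.5))
E
```

```text
18.1 [-0.1134  0.2548  1.5582 -0.009   1.3229 -1.9561] [0.5541 0.003  0.2717] 
 [[ 0.9627  0.0047 -0.2706]
 [ 0.2707 -0.0093  0.9626]
 [ 0.002  -0.9999 -0.0102]] [ 0.666  -0.7316  0.1698]
[([179.8, 253.7], 0.75, array([0.5507, 0.001 , 0.118 ])), ([196.0, 47.8], 0.48, array([ 0.6235, -0.1948,  0.118 ]))]
tcp px [np.float64(248.34166534826613), np.float64(251.8385751052879)] cam (array([ 0.4862, -0.013 ,  0.4251]), array([ 0.2393,  0.062 , -0.969 ]))
brass [246 185  15  16 145] (np.float64(191.73103448275862), np.float64(253.2896551724138)) at z.153 [0.5538 0.002  0.153 ] z.160 [0.5521 0.0016 0.16  ]
18.15 [-0.1133  0.2553  1.5588 -0.009   1.3229 -1.9561] [0.5537 0.003  0.2711] [ 0.9627  0.0036 -0.2707  0.2707 -0.0092  0.9626  0.001  -1.     -0.0098] [-0.5085  0.6856 -0.2714] [ 0.0827 -0.1816  0.0525] 0.00021827011028089166
```

View pics/w8b.png

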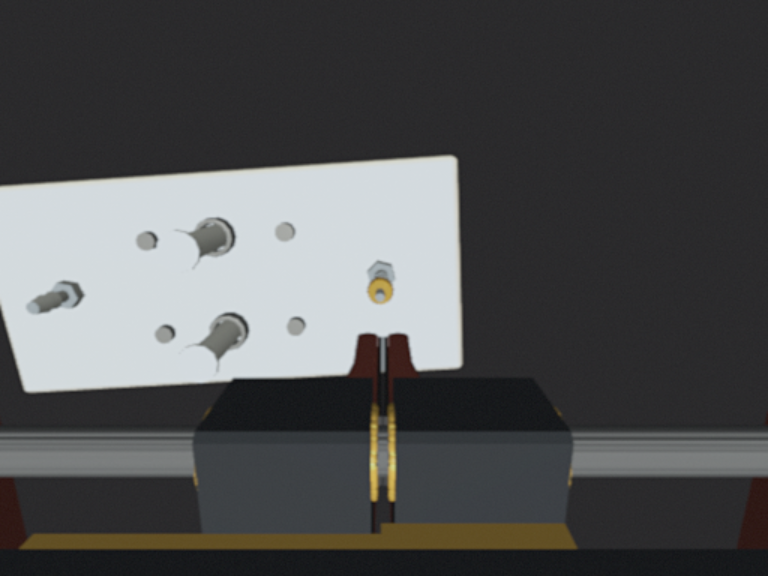

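The final view shows the nut and pin standing free at about (290, 380), both cartridges in their collars, the barb untouched and the gripper clear.

```bash
python3 -c "
from workcell import ctrl
print(ctrl.hand_in())"
```

```text
the job is handed in; nothing more can be done
None
```

I vented the manifold and handed the job in at about 18 s. Hand-in reports no verdict.

- **Nut:** I unscrewed it anticlockwise in one grasp. The turning torque was mostly about 0.05 N m, then rose to about 0.17–0.18 N m and stayed there, and the nut stopped climbing, so I take it to be at its stop. The gripper turned about 4.6 rad in all, more than the nut's 4.2, so it slipped slightly or gave a little at the end. The measured climb was about 4.5 mm.
- **Pin:** I pressed it with closed fingers through about 4 mm to the hard stop. It stayed there about 1.7 s at 10–12 N, with no reading above about 12 N against the 20 N limit, and then I let it go slowly.
- **Last checks:** The tool was about 90 mm above the valve with no contact force. The last picture shows both cartridges in their collars and the barb untouched. I did not look at the cup and disc filter again at the end, but the arm never went near them.
- **Not measured:** I did not measure that the pin sprang fully back. I infer it from its spring and from nothing touching it.
- **Disagreement:** The valve position estimates differed by 2–4 mm between views, which was within what the grasp and press needed.

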